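Show where the red seal goes and confirm

ROBOT

A 6-joint arm with a two-finger parallel gripper is mounted at the origin on the work surface. World frame = base frame: x ahead of the robot, y to its left, z up, the work surface at z = 0. Lengths are in m, angles in rad, forces in N, time in s.
With the tool pointing down it reaches from about 0.375 to 0.75 m from the base axis. Payload 9 kg.
Tool frame: the origin (TCP) lies at the very end of the fingers, on their centre line; the grasp point (between the pads) lies 19 mm behind it (r.hold_point_z is the z of the grasp point in the tool frame, in m); z points along the fingers, y is the line along which they close (so a half turn about z gives the same grasp; the last joint's range is limited). The gripper opens to 85 mm and grips with 20 to 120 N. Pads are 22 mm wide; open, the fingers measure 114 mm over their backs; the gripper's body (76 mm by 85 mm) begins 54 mm behind the grasp point. The pads swing forward as they close: fully open they stand 13 mm farther back than shut.
Start: joints at [-1.444, 0.104, 0.097, 1.564, 0, 1.353], TCP at [0.203, -0.565, 0.231] pointing down, gripper open.
Joint ranges: [-2.99, 2.99], [-0.84, 1.86], [-1.1, 1.16], [-1.84, 2.11], [-1.51, 1.56], [-3.14, 3.14]. Speed limits (rad/s): [2.22, 2.22, 2.57, 3.14, 3.14, 3.14].

INTERFACE

Orientations are given as a unit quaternion [x, y, z, w].
In Python, from bench import read_state, eyes, workorder, r gives the robot as it stands.
- The arm moves only by the shell command python3 -m pendant 'ROWS' [OPENING] [FORCE]. ROWS is JSON, a list of rows, each a list of 6 numbers: the shift along the tool's x, y, z in m, then the turn, a rotation vector about the tool's x, y, z in rad. A call has 1 to 8 rows; each row shifts and turns the commanded pose from where the row before left it, along the tool's axes as they then stand; what a row does not reach is not made up. A row lasts 1/12 s, in which the tool goes at most 41.7 mm and 7.16 degrees, less where a joint would pass 70% of its speed; a pose out of reach is approached as far as the arm can. A call is refused whole if a number of a shift passes 0.0417 or a number of a turn 0.125, either way. A call with a gripper value outside its range is refused whole. OPENING is the finger opening in m, from 0 to 0.0854, set as the call begins (- or left out, the last holds). The fingers move at their own pace and stop on an object; FORCE is the grip in N (left out, the last holds). Time passes only in rows, so rows that do not move let the fingers close. It gives the time, the measured TCP pose, the force, the opening and the grip force at its end, in the units of the state.
- read_state(): the state, without advancing time (a new reading comes with each control period).
- eyes.read_camera(name): name is "scene" or "top" or "wrist"; returns a dict with "pixels" (420x560x3 uint8, blue, green, red), "fx", "fy", "cx", "cy" (pixels), "R" (3x3) and "t" (3): a world point X has camera coordinates R X + t. Camera axes: x right, y down, z forward; pixel columns grow to the right and rows downward; lengths in m; the calibration is good to about 2 mm. A picture is of the moment at which its call begins. There is no depth.
- workorder.job_done(): hands the job in; it is judged then, once.
The state is a dict: "clock": time; "joint_positions": joint angles; "qd": joint speeds; "tau": joint torques, N m; "position": TCP position; "ee_rot": TCP orientation; "ft_force": force on the tool from outside, world axes, zero at the start; "moment": the same for the moment, N m; "grip_width": finger opening in m; "gripper_force": force on a finger pad.
Only numpy, scipy, OpenCV 4.12 (cv2) and the standard library are available. Lean on these libraries where they do the work, as an engineer would, in place of code of your own. Each camera call takes 0.05 s, during which the arm holds its last target. There are 200 camera calls.

TASK

Show a colleague at the seal stock bench where to put a part away: point down at the rust-red ring seal on the bench, holding the fingertips still two or three centimetres above its middle for two seconds, then point in the same way just above the middle of the mouth of the empty one of the three blue bins on the bench for two seconds, and then press the green confirm button fully down and let it go. Touch nothing but the button: no seal or bin may be touched, moved or lifted, and do not dip the fingers low over the middle of the other seals and bins on the way.

Things in the scene. Friction and masses are not known exactly. Their poses are not given: they have to be found in the camera images.
- seal_red: Rust-red ring seal, outer diameter 84, wall 10, 16 mm high, fixed on a square brown cardboard card 100 x 100 x 4 mm that lies loose on the bench. Origin: centre of the card's underside, on the bench; z up; the ring is centred over the origin and its top is 20 mm above it. The one to point at first.
- seal_black: Black ring seal, outer diameter 84, wall 10, 16 mm high, fixed on a square brown cardboard card 100 x 100 x 4 mm that lies loose on the bench. Origin: centre of the card's underside, on the bench; z up; the ring is centred over the origin and its top is 20 mm above it. Leave alone.
- seal_grey: Light grey ring seal, outer diameter 84, wall 10, 16 mm high, fixed on a square brown cardboard card 100 x 100 x 4 mm that lies loose on the bench. Origin: centre of the card's underside, on the bench; z up; the ring is centred over the origin and its top is 20 mm above it. Leave alone.
- bin_empty: The empty bin, to point at second: blue open-topped stock bin, 120 long (its x) x 100 wide (its y) x 70 mm high, 4 mm walls, loose on the bench; its front (-x) is a low lip 35 mm high, the side walls are 50 mm high for the front 36 mm and 70 mm behind that. Origin: centre of the underside, on the bench; z up; the middle of its mouth is 70 mm above the origin. 
- bin_rings: Leave alone: blue open-topped stock bin, 120 long (its x) x 100 wide (its y) x 70 mm high, 4 mm walls, loose on the bench; its front (-x) is a low lip 35 mm high, the side walls are 50 mm high for the front 36 mm and 70 mm behind that. Origin: centre of the underside, on the bench; z up; the middle of its mouth is 70 mm above the origin. It is about half full of small black rings.
- bin_boxes: Leave alone: blue open-topped stock bin, 120 long (its x) x 100 wide (its y) x 70 mm high, 4 mm walls, loose on the bench; its front (-x) is a low lip 35 mm high, the side walls are 50 mm high for the front 36 mm and 70 mm behind that. Origin: centre of the underside, on the bench; z up; the middle of its mouth is 70 mm above the origin. It holds small white cartons up to about 50 mm above the bench.
- confirm_top (a point): Centre of the top face of the green push button when it is up (it moves down with the button); round cap 40 mm across in a grey housing fixed on the bench to the right; pressed straight down.
- confirm (a joint): Travel of the green button in m: 0 up, 0.006 fully down; a spring returns it; fully down takes about 5 N.
There are look-alikes about, which are no part of the job. What is shaped like the bin_empty but pink is not meant.

How it is judged:
On the way, in this order (a step that is already met when the one before it is completed fails the run):
1. the fingertips point at the rust-red seal from about 0.5 to 6 cm above its top, within 3 cm of its middle, for 1.5 s (horizontal distance between the grasp point and seal_red below 0.03 m and z of the grasp point in the frame of seal_red between 0.044 and 0.1 m), for 1.5 s.
2. then they point at the empty bin from about 0.5 to 6 cm above its mouth, within 3 cm of its middle, for 1.5 s (horizontal distance between the grasp point and bin_empty below 0.03 m and z of the grasp point in the frame of bin_empty between 0.094 and 0.15 m), for 1.5 s.
3. then the green button is pressed down by the fingers, at least 4.5 of its 6 mm (value of joint confirm above 0.0045 m and contact force between the fingers and confirm above 0.5 N), for 0.1 s.
At the end, for the whole second after the job is handed in: The button is up again (within 1.5 mm), and all three seals and all three bins are at rest within 8 mm of where they started (value of joint confirm below 0.0015 m and distance of each of seal_red, seal_black, seal_grey, bin_empty, bin_rings, bin_boxes from where it was at the start of the episode below 0.008 m and linear speed of each of seal_red, seal_black, seal_grey, bin_empty, bin_rings, bin_boxes below 0.02 m/s); the robot touches nothing.
It fails at once if the robot touches a seal or a bin (contact force between any of the fingers, the arm and seal_red above 0.3 N or contact force between any of the fingers, the arm and seal_black above 0.3 N or contact force between any of the fingers, the arm and seal_grey above 0.3 N or contact force between any of the fingers, the arm and bin_empty above 0.3 N or contact force between any of the fingers, the arm and bin_rings above 0.3 N or contact force between any of the fingers, the arm and bin_boxes above 0.3 N).
It fails at once if a seal or a bin is moved or lifted by more than 10 mm (distance of any of seal_red, seal_black, seal_grey, bin_empty, bin_rings, bin_boxes from where it was at the start of the episode above 0.01 m).
It fails at once if the fingers point at a wrong seal or bin (within 3 cm of its middle, fingertips less than about 6 cm above it) ((horizontal distance between the grasp point and seal_black below 0.03 m and z of the grasp point in the frame of seal_black below 0.1 m) or (horizontal distance between the grasp point and seal_grey below 0.03 m and z of the grasp point in the frame of seal_grey below 0.1 m) or (horizontal distance between the grasp point and bin_rings below 0.03 m and z of the grasp point in the frame of bin_rings below 0.15 m) or (horizontal distance between the grasp point and bin_boxes below 0.03 m and z of the grasp point in the frame of bin_boxes below 0.15 m)).
It also fails if it takes over 53 s, if anything falls off the work surface, if the arm or the gripper's body presses on something with over 40 N, if the wrist force passes 120 N, or if a joint passes its speed limit or range.

## Working session

There is one attempt and no reset: what is moved stays moved. The work goes in short steps, Python scripts to look and compute and a shell command to move; the robot and the scene stay as the last step left them, time stands still between calls to the robot, and variables do not carry over. Pictures are saved under pics/ and viewed, at most 10 in all, crops included, and the job is handed in when it is done.

```bash
mkdir -p pics
python3 - <<'E'
from bench import read_state, eyes, r
import cv2,numpy as np,pickle
s=read_state();print(s['clock'],s['position'],s['ee_rot'],s['grip_width'],r.hold_point_z)
d={}
for n in("scene","top"):
    c=eyes.read_camera(n);d[n]=c;cv2.imwrite(f"pics/{n}.png",c["pixels"])
    print(n,c["fx"],c["cx"],c["cy"],np.round(c["R"],4).tolist(),np.round(c["t"],4))
pickle.dump(d,open("cams.pkl","wb"))
E
```

```text
0.0 [ 0.2027789  -0.56434826  0.23051666] [ 9.85175937e-01  1.71545718e-01  4.32156186e-05 -6.62504754e-04] 0.08544712655979486 -0.0187
scene 460.8164699083828 274.8708155535607 210.3349273177881 [[0.8621, 0.5063, 0.0197], [0.3337, -0.5382, -0.7739], [-0.3812, 0.6738, -0.6329]] [-0.4666 -0.0934  1.2817]
top 505.89139739196645 283.0761024795333 212.40661300678536 [[0.0121, -0.9999, 0.0012], [-0.9989, -0.0122, -0.0446], [0.0446, -0.0007, -0.999]] [0.0174 0.5214 1.2359]
```

View pics/scene.png

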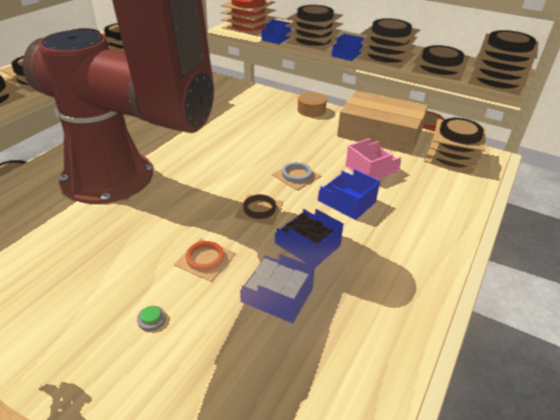

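View pics/top.png

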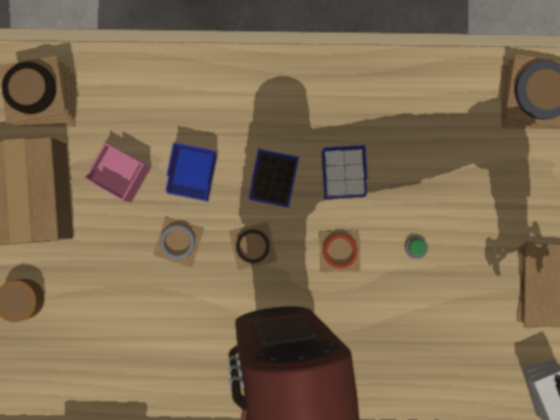

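The scene shows these:

| Thing | Top px | Scene px | Verdict |
|---|---|---|---|
| Rust-red ring | (340,250) | (205,255) | Target; the black (253,245) and grey (178,241) rings are not |
| Empty blue bin | (192,171) | (349,193) | Target |
| Rings bin | (274,178) | – | Leave alone |
| Cartons bin | (345,172) | – | Leave alone |
| Pink bin | (118,172) | – | Look-alike |
| Shelf bins | – | (275,30), (347,45) | Not on the bench |
| Green button | (417,248) | (150,315) | Press last |

Next I'll measure them and check the choice in a close crop.

```bash
cat > h.py <<'E'
import numpy as np,cv2,pickle
def ray(c,u,v):
    R=np.array(c["R"]);t=np.array(c["t"])
    d=R.T@np.array([(u-c["cx"])/c["fx"],(v-c["cy"])/c["fy"],1]);return -R.T@t,d/np.linalg.norm(d)
def tri(c1,p1,c2,p2):
    A=np.zeros((3,3));b=np.zeros(3);L=[ray(c1,*p1),ray(c2,*p2)]
    for o,d in L:
        M=np.eye(3)-np.outer(d,d);A+=M;b+=M@o
    X=np.linalg.solve(A,b);return X,max(np.linalg.norm((np.eye(3)-np.outer(d,d))@(X-o)) for o,d in L)
def plane(c,p,z):
    o,d=ray(c,*p);return o+d*(z-o[2])/d[2]
def blob(c,lo,hi,box):
    h=cv2.cvtColor(c["pixels"],cv2.COLOR_BGR2HSV);m=cv2.inRange(h,lo,hi)
    k=np.zeros_like(m);x0,y0,x1,y1=box;k[y0:y1,x0:x1]=m[y0:y1,x0:x1];return k
def hullc(m):
    h=cv2.convexHull(cv2.findNonZero(m));(e,ax,an)=cv2.fitEllipse(h);return e,ax
E
python3 - <<'E'
from h import *
d=pickle.load(open("cams.pkl","rb"));T,S=d["top"],d["scene"]
for n,lo,hi,bt,bs in [("red",(0,140,90),(10,255,255),(315,225,365,275),(180,235,230,275)),
 ("green",(45,120,50),(85,255,255),(400,230,435,265),(130,300,170,332))]:
    a,aa=hullc(blob(T,lo,hi,bt));b,bb=hullc(blob(S,lo,hi,bs))
    print(n,np.round(a,1),np.round(aa,1),np.round(b,1),np.round(bb,1),tri(T,a,S,b),plane(T,a,.02),plane(S,b,.02))
A=cv2.resize(T["pixels"][130:215,150:235],(400,400),interpolation=cv2.INTER_CUBIC)
B=cv2.resize(S["pixels"][150:230,310:390],(400,400),interpolation=cv2.INTER_CUBIC)
C=cv2.resize(T["pixels"][220:280,310:440],(800,200)[:2],interpolation=cv2.INTER_CUBIC)
cv2.imwrite("pics/crop.png",np.vstack([np.hstack([A,B]),C]))
E
```

```text
red [339.9 250.9] [33.9 34.4] [204. 254.] [26.1 37.6] (array([ 0.42749786, -0.11692051,  0.01900811]), np.float64(0.0011599401661718078)) [ 0.42846058 -0.1161105   0.02      ] [ 0.42717029 -0.11828651  0.02      ]
green [417.2 247.1] [13.5 14.1] [150.  314.1] [15.2 18.8] (array([ 0.43943492, -0.30514561,  0.02050953]), np.float64(0.0007125051521090227)) [ 0.43996676 -0.30479993  0.02      ] [ 0.43847049 -0.30526523  0.02      ]
```

View pics/crop.png

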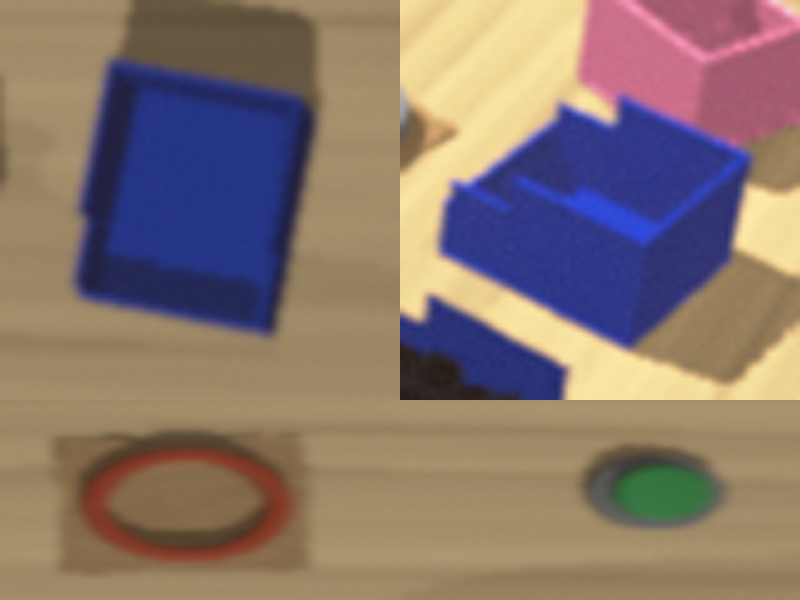

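The crop confirms the choices: the blue bin is empty with its low front toward the robot, and the red ring sits centred on its card. The bin's back rim corners are at top px (173.8,143.2) and (215.9,151.3), and scene px (379.6,181.4) and (359.6,198.4). Front corners are at top px (166.6,192.0) and (207.8,200.5).

Run:
```python
from h import *
from bench import read_state
from scipy.spatial.transform import Rotation as Ro
d=pickle.load(open("cams.pkl","rb"));T,S=d["top"],d["scene"]
BL,e1=tri(T,(173.8,143.2),S,(379.6,181.4));BR,e2=tri(T,(215.9,151.3),S,(359.6,198.4))
FL=plane(T,(166.6,192.),.05);FR=plane(T,(207.8,200.5),.05)
print(BL,e1,BR,e2,FL,FR,np.linalg.norm(BL-BR),"len",np.linalg.norm((BL-FL)[:2]),np.linalg.norm((BR-FR)[:2]))
print("centre",(BL+BR+FL+FR)/4)
for n,p,z in [("rings",(274,178),.07),("boxes",(345,172),.07),("black",(253,245),.02),("grey",(178,241),.02)]:print(n,plane(T,p,z))
print(Ro.from_quat(read_state()["ee_rot"]).as_matrix().round(3))
```

```text
[0.68002554 0.28464888 0.06942136] 0.0008291592611075609 [0.6633681  0.18521013 0.07325631] 0.0030449891925627233 [0.56490751 0.30318562 0.05      ] [0.54572833 0.20420551 0.05      ] 0.10089718383360957 len 0.11660091103483847 0.11916349774982049
centre [0.61350737 0.24431253 0.06066942]
rings [0.59945625 0.04619423 0.07      ]
boxes [ 0.61572698 -0.12111821  0.07      ]
black [0.44018483 0.09625657 0.02      ]
grey [0.44771526 0.27957589 0.02      ]
[[ 0.941  0.338 -0.   ]
 [ 0.338 -0.941  0.001]
 [ 0.    -0.001 -1.   ]]
```

Every check holds: the ring is 82 mm across with its top at z 0.019, the bin rim is at z 0.07 and the bin measures 101 x 118 mm. Moving toward the red seal with the fingers shut.

```bash
python3 -m pendant '[[0.0227,-0.0215,0.004,0,0,0],[0.0227,-0.0215,0.004,0,0,0],[0.0227,-0.0215,0.004,0,0,0],[0.0227,-0.0215,0.004,0,0,0],[0.0227,-0.0215,0.004,0,0,0],[0.0227,-0.0215,0.004,0,0,0],[0.0227,-0.0215,0.004,0,0,0],[0.0227,-0.0215,0.004,0,0,0]]' 0 20
python3 -m pendant '[[0.0227,-0.0215,0.004,0,0,0],[0.0227,-0.0215,0.004,0,0,0],[0.0227,-0.0215,0.004,0,0,0],[0.0227,-0.0215,0.004,0,0,0],[0.0227,-0.0215,0.004,0,0,0],[0.0227,-0.0215,0.004,0,0,0],[0.0227,-0.0215,0.004,0,0,0],[0,0,0,0,0,0]]'
```

```text
clock: 0.77
position: [0.3159, -0.3399, 0.1988]
ee_rot: [0.985, 0.171, -0.0, -0.0]
ft_force: [0.0, -0.1, -0.6]
grip_width: 0.0001
gripper_force: 0.0
clock: 1.43
position: [0.4152, -0.1417, 0.1703]
ee_rot: [0.985, 0.174, -0.0, -0.001]
ft_force: [0.2, -1.2, 0.1]
grip_width: 0.0001
gripper_force: 0.0
```

```bash
python3 -m pendant '[[0.0102,-0.0095,0.01,0,0,0],[0.0102,-0.0095,0.01,0,0,0],[0,0,0.02,0,0,0],[0,0,0.02,0,0,0],[0,0,0.015,0,0,0],[0,0,0,0,0,0],[0,0,0,0,0,0]]'
python3 - <<'E'
from h import *
from bench import eyes,read_state
W=eyes.read_camera("wrist");S=eyes.read_camera("scene")
R=np.array(W["R"]);t=np.array(W["t"])
p=np.array(read_state()["position"]);print(p)
m=blob(W,(0,140,60),(10,255,255),(0,0,560,420));print(cv2.countNonZero(m))
try:
    e,ax=hullc(m);print(e,ax,plane(W,e,.02))
except Exception as x:print(x)
for c,col in((W,0),(S,0)):
    q=np.array(c["R"])@p+c["t"];print(c["fx"]*q[0]/q[2]+c["cx"],c["fy"]*q[1]/q[2]+c["cy"])
cv2.imwrite("pics/w1.png",np.vstack([cv2.resize(W["pixels"],(400,300)),cv2.resize(S["pixels"][200:290,150:270],(400,300))]))
E
```

```text
clock: 2.02
position: [0.4264, -0.1212, 0.0959]
ee_rot: [0.985, 0.171, -0.001, -0.001]
ft_force: [0.3, 0.3, -0.2]
grip_width: -0.0001
gripper_force: 0.0
[ 0.42741003 -0.12182096  0.09739643]
4030
(273.20269775390625, 215.94387817382812) (111.63877868652344, 118.18036651611328) [ 0.42989436 -0.11588742  0.02      ]
280.2619830181418 279.7106958941646
200.24696938580712 228.95830147233528
```

View pics/w1.png

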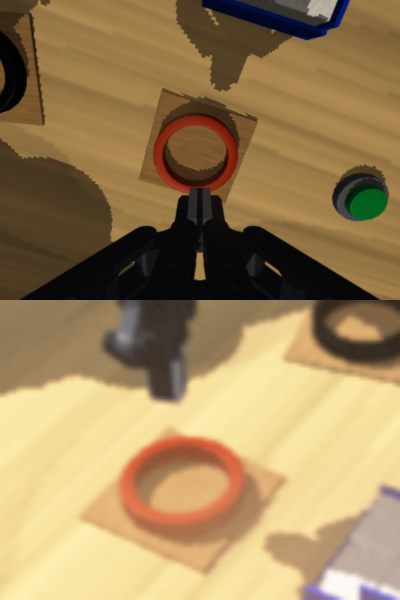

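The wrist view shows the red ring at (273,216) and the fingertips pointing towards it, which puts the ring at (0.429, -0.117). Now going down and holding.

```bash
python3 -m pendant '[[0.0015,-0.002,0.013,0,0,0],[0.0015,-0.002,0.013,0,0,0],[0,0,0.013,0,0,0],[0,0,0.01,0,0,0],[0,0,0,0,0,0],[0,0,0,0,0,0],[0,0,0,0,0,0],[0,0,0,0,0,0]]'
for i in 1 2 3; do python3 -m pendant '[[0,0,0,0,0,0],[0,0,0,0,0,0],[0,0,0,0,0,0],[0,0,0,0,0,0],[0,0,0,0,0,0],[0,0,0,0,0,0],[0,0,0,0,0,0],[0,0,0,0,0,0]]' | grep -E 'clock|pos'; done
```

```text
clock: 2.78
position: [0.4291, -0.117, 0.0484]
ee_rot: [0.985, 0.171, 0.001, 0.001]
ft_force: [-1.1, -0.1, 0.0]
grip_width: 0.0001
gripper_force: 0.0
clock: 3.45
position: [0.4285, -0.1166, 0.0473]
clock: 4.12
position: [0.4285, -0.1166, 0.0473]
clock: 4.78
position: [0.4285, -0.1166, 0.0473]
```

```bash
python3 -c "
from bench import read_state;print(read_state()['joint_positions'])"
python3 -m pendant '[[0,0,-0.02,0,0,0],[0,0,-0.03,0,0,0],[0,0,-0.035,0,0,0],[0,0,-0.035,0,0,0],[0,0,-0.03,0,0,0],[0,0,-0.01,0,0,0],[0,0,0,0,0,0]]'
```

```text
[-5.61673127e-01 -3.43081445e-01 -6.52866115e-01  1.26101104e+00
 -1.18187479e-04  2.23512089e+00]
clock: 5.37
position: [0.4298, -0.1174, 0.2103]
ee_rot: [0.985, 0.172, 0.002, 0.002]
ft_force: [0.2, 0.6, 0.1]
grip_width: -0.0003
gripper_force: 0.0
```

q6 would end near 2.98, close to its limit, so I'll turn the tool first.

```bash
python3 -m pendant '[[0,0,0,0,0,-0.1],[0,0,0,0,0,-0.1],[0,0,0,0,0,-0.1],[0,0,0,0,0,-0.1],[0,0,0,0,0,-0.1],[0,0,0,0,0,-0.1],[0,0,0,0,0,0],[0,0,0,0,0,0]]' | grep pos
cat >> h.py <<'E'
def go(X):
    from bench import read_state
    from scipy.spatial.transform import Rotation as Ro
    s=read_state();R=Ro.from_quat(s["ee_rot"]).as_matrix()
    print("q",np.round(s["joint_positions"],3),"p",np.round(s["position"],4),"tool z",R[:,2].round(3),"shift",(R.T@(np.array(X)-s["position"])).round(4))
E
python3 -c "
from h import *;go([.613,.244,.21])"
```

```text
position: [0.4281, -0.1163, 0.206]
q [-0.562 -0.383 -0.395  1.561 -0.     1.638] p [ 0.4281 -0.1163  0.206 ] tool z [-0.001  0.001 -1.   ] shift [ 0.4001 -0.0625 -0.004 ]
```

```bash
python3 -m pendant '[[0.02,-0.003,0,0,0,0],[0.03,-0.0047,0,0,0,0],[0.03,-0.0047,0,0,0,0],[0.03,-0.0047,0,0,0,0],[0.03,-0.0047,0,0,0,0],[0.03,-0.0047,0,0,0,0],[0.03,-0.0047,0,0,0,0],[0.03,-0.0047,0,0,0,0]]' | grep pos
python3 -m pendant '[[0.03,-0.0047,0,0,0,0],[0.03,-0.0047,0,0,0,0],[0.03,-0.0047,0,0,0,0],[0.03,-0.0047,0,0,0,0],[0.03,-0.0047,0,0,0,0],[0.02,-0.0047,0,0,0,0],[0,0,0,0,0,0],[0,0,0,0,0,0]]' | grep pos
python3 - <<'E'
from h import *
from bench import eyes
go([.613,.244,.165])
W=eyes.read_camera("wrist");cv2.imwrite("pics/w2.png",W["pixels"]);pickle.dump(W,open("w2.pkl","wb"))
E
```

```text
position: [0.5344, 0.0925, 0.2064]
position: [0.6106, 0.2459, 0.2059]
q [ 0.185  0.284  0.252  1.541 -0.     2.383] p [0.6106 0.2459 0.2059] tool z [-0.002 -0.001 -1.   ] shift [-0.      0.0031  0.0409]
```

View pics/w2.png

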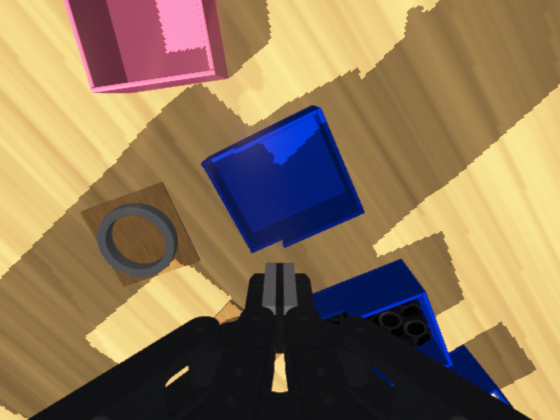

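The wrist view shows the empty blue bin, with rim corners at (319,107), (363,212), (203,163) and (252,251). Its low front is on the left. The finger shadow falls in front of the bin.

Run:
```python
from h import *
W=pickle.load(open("w2.pkl","rb"))
P=[plane(W,(319,107),.07),plane(W,(363,212),.07),plane(W,(252,251),.05),plane(W,(203,163),.05)]
print(np.round(P,3),np.mean(P,0),[np.linalg.norm(P[i][:2]-P[i-1][:2]).round(3) for i in range(4)])
go([.613,.244,.0975])
```

```text
[[0.681 0.288 0.07 ]
 [0.663 0.191 0.07 ]
 [0.553 0.212 0.05 ]
 [0.571 0.307 0.05 ]] [0.61669766 0.24940145 0.06      ] [np.float64(0.112), np.float64(0.098), np.float64(0.112), np.float64(0.097)]
q [ 0.184  0.283  0.251  1.541 -0.     2.382] p [0.6105 0.245  0.2063] tool z [-0.001 -0.001 -1.   ] shift [0.0008 0.0027 0.1088]
```

```bash
python3 -m pendant '[[0.002,0.0015,0.015,0,0,0],[0.002,0.001,0.025,0,0,0],[0,0,0.025,0,0,0],[0,0,0.02,0,0,0],[0,0,0.015,0,0,0],[0,0,0.008,0,0,0],[0,0,0,0,0,0],[0,0,0,0,0,0]]' | grep pos
for i in 1 2 3; do python3 -m pendant '[[0,0,0,0,0,0],[0,0,0,0,0,0],[0,0,0,0,0,0],[0,0,0,0,0,0],[0,0,0,0,0,0],[0,0,0,0,0,0],[0,0,0,0,0,0],[0,0,0,0,0,0]]' | grep -E 'clock|pos'; done
python3 -m pendant '[[0,0,-0.02,0,0,0],[0,0,-0.03,0,0,0],[0,0,-0.03,0,0,0],[0,0,-0.03,0,0,0],[0,0,0,0,0,0],[0,0,0,0,0,0]]' | grep pos
python3 -c "
from h import *;go([.4395,-.305,.206])"
```

```text
position: [0.6153, 0.2463, 0.0998]
clock: 8.75
position: [0.6153, 0.247, 0.0992]
clock: 9.42
position: [0.6153, 0.2469, 0.0993]
clock: 10.08
position: [0.6153, 0.2469, 0.0993]
position: [0.6165, 0.2472, 0.2117]
q [ 0.185  0.296  0.277  1.548 -0.     2.382] p [0.6165 0.2472 0.2117] tool z [ 0.004  0.001 -1.   ] shift [-0.5512  0.18    0.0046]
```

```bash
python3 -m pendant '[[-0.0276,0.009,0,0,0,0],[-0.0276,0.009,0,0,0,0],[-0.0276,0.009,0,0,0,0],[-0.0276,0.009,0,0,0,0],[-0.0276,0.009,0,0,0,0],[-0.0276,0.009,0,0,0,0],[-0.0276,0.009,0,0,0,0],[-0.0276,0.009,0,0,0,0]]' | grep pos
python3 -m pendant '[[-0.0276,0.009,0,0,0,0],[-0.0276,0.009,0,0,0,0],[-0.0276,0.009,0,0,0,0],[-0.0276,0.009,0,0,0,0],[-0.0276,0.009,0,0,0,0],[-0.0276,0.009,0,0,0,0],[-0.0276,0.009,0,0,0,0],[-0.0276,0.009,0,0,0,0]]' | grep pos
python3 -m pendant '[[-0.0276,0.009,0,0,0,0],[-0.0276,0.009,0,0,0,0],[-0.0276,0.009,0.01,0,0,0],[-0.0276,0.009,0.02,0,0,0],[0,0,0.03,0,0,0],[0,0,0.03,0,0,0],[0,0,0,0,0,0],[0,0,0,0,0,0]]' | grep pos
python3 - <<'E'
from h import *
from bench import eyes
W=eyes.read_camera("wrist");cv2.imwrite("pics/w3.png",W["pixels"]);T=pickle.load(open("cams.pkl","rb"))["top"]
try:
    e,ax=hullc(blob(W,(45,120,50),(85,255,255),(0,0,560,420)))
    print(e,ax,"wrist z=.02",plane(W,e,.02),tri(W,e,T,(417.2,247.1)))
except Exception as x: print(x)
go([.4395,-.305,.02])
E
```

```text
position: [0.543, 0.0248, 0.2077]
position: [0.4721, -0.1962, 0.2078]
position: [0.4364, -0.3044, 0.1172]
(282.4224548339844, 211.2790069580078) (47.71561813354492, 50.466819763183594) wrist z=.02 [ 0.43891597 -0.3051721   0.02      ] (array([ 0.44005488, -0.30344235,  0.02571413]), np.float64(8.973204636425246e-05))
q [-0.855 -0.088 -0.299  1.361 -0.     1.342] p [ 0.4375 -0.3053  0.1194] tool z [-0.001  0.001 -1.   ] shift [0.0014 0.0015 0.0994]
```

View pics/w3.png

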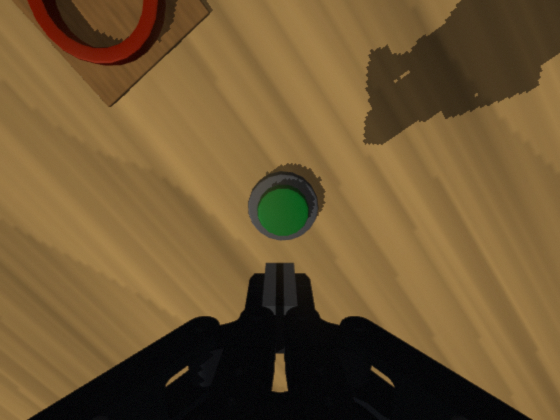

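The wrist view shows the green cap at (282,211), which puts it at (0.440, -0.304) and 20 to 26 mm high. Approaching it, then pressing in small steps.

```bash
python3 -m pendant '[[0.0015,0.001,0.02,0,0,0],[0,0,0.025,0,0,0],[0,0,0.02,0,0,0],[0,0,0.012,0,0,0],[0,0,0.006,0,0,0],[0,0,0,0,0,0],[0,0,0,0,0,0]]'
python3 -m pendant '[[0,0,0.002,0,0,0],[0,0,0.002,0,0,0],[0,0,0.002,0,0,0],[0,0,0,0,0,0],[0,0,0,0,0,0]]' | grep -E 'pos|ft'
```

```text
clock: 13.22
position: [0.4401, -0.3058, 0.0378]
ee_rot: [0.89, 0.455, 0.0, 0.001]
ft_force: [-0.0, 0.5, 0.4]
grip_width: 0.0
gripper_force: 0.0
position: [0.4394, -0.3052, 0.0303]
ft_force: [-0.4, -0.6, 0.6]
```

```bash
for i in 1 2 3; do python3 -m pendant '[[0,0,0.002,0,0,0],[0,0,0.001,0,0,0],[0,0,0,0,0,0],[0,0,0,0,0,0]]' | grep -E 'pos|ft'; done
```

```text
position: [0.4394, -0.3052, 0.0272]
ft_force: [0.5, 0.0, -0.3]
position: [0.4394, -0.3052, 0.0242]
ft_force: [-0.1, -0.2, 0.9]
position: [0.4396, -0.3054, 0.0214]
ft_force: [0.5, 0.0, 1.6]
```

```bash
for i in 1 2; do python3 -m pendant '[[0,0,0.001,0,0,0],[0,0,0.001,0,0,0],[0,0,0,0,0,0],[0,0,0,0,0,0]]' | grep -E 'pos|ft'; done
```

```text
position: [0.4395, -0.3054, 0.0194]
ft_force: [0.3, 0.6, 2.9]
position: [0.4396, -0.3054, 0.0174]
ft_force: [1.2, -0.6, 4.7]
```

```bash
for i in 1 2; do python3 -m pendant '[[0,0,0.001,0,0,0],[0,0,0,0,0,0],[0,0,0,0,0,0]]' | grep -E 'pos|ft'; done
```

```text
position: [0.4396, -0.3054, 0.0164]
ft_force: [0.5, -1.0, 5.6]
position: [0.4396, -0.3054, 0.016]
ft_force: [-2.1, 1.4, 10.5]
```

The force jumped to 10.5 N and the tip stopped following, so the button is on its stop. Holding briefly, then letting go.

```bash
python3 -m pendant '[[0,0,0,0,0,0],[0,0,0,0,0,0],[0,0,0,0,0,0],[0,0,0,0,0,0]]' | grep -E 'pos|ft'
python3 -m pendant '[[0,0,-0.005,0,0,0],[0,0,-0.01,0,0,0],[0,0,-0.02,0,0,0],[0,0,-0.03,0,0,0],[0,0,-0.03,0,0,0],[0,0,-0.01,0,0,0],[0,0,0,0,0,0],[0,0,0,0,0,0]]' | grep -E 'clock|pos|ft'
python3 - <<'E'
from h import *
from bench import eyes,workorder
T=pickle.load(open("cams.pkl","rb"))["top"];N=eyes.read_camera("top")
m=cv2.absdiff(T["pixels"],N["pixels"]).max(2)
for n,(u,v) in dict(red=(340,250),black=(253,245),grey=(178,241),empty=(192,171),rings=(274,178),boxes=(345,172)).items():
    s,_=cv2.phaseCorrelate(*[cv2.cvtColor(c["pixels"],cv2.COLOR_BGR2GRAY)[v-32:v+32,u-32:u+32].astype(np.float32) for c in(T,N)]);print(n,np.round(s,2))
W=eyes.read_camera("wrist");e,ax=hullc(blob(W,(45,120,50),(85,255,255),(0,0,560,420)));print("button z",tri(W,e,T,(417.2,247.1)))
E
```

```text
position: [0.4396, -0.3054, 0.016]
ft_force: [-1.1, 0.4, 10.3]
clock: 16.8
position: [0.4394, -0.3052, 0.1202]
ft_force: [0.0, -0.7, 0.2]
red [-0.05  0.05]
black [ 0.11 -0.  ]
grey [-0.07 -0.09]
empty [-0.23  0.33]
rings [ 0.12 -0.15]
boxes [ 0.06 -0.12]
button z (array([ 0.44004255, -0.30353471,  0.02528086]), np.float64(6.729990530262046e-05))
```

Nothing has moved and the button is up again, so I'm handing in.

```bash
python3 -c "
from bench import workorder;print(workorder.job_done())"
```

```text
the job is handed in; nothing more can be done
None
```

I pointed at the rust-red seal and then the empty blue bin for two seconds each, and pressed the green button to its stop and released it. Seals and bins show no shift in the top camera, and the job is handed in at about 17 s; no verdict was returned.

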